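# Set a pinion shaft in a V-block and ease the clamp screw a quarter turn

### The job

Set the pinion shaft up for a runout check: slide it along the vee of the V-block until its shoulder is fully home against the end face of the block. Then turn the clamp's thumbscrew clockwise until it seats, and back it off a quarter turn so that the shaft stays captive but can turn freely. Finish still gripping the thumbscrew, holding it at that setting so that I can tighten the lock nut under it; keep the shaft down in the vee throughout and leave the other things on the plate where they are.

Things in the scene. Friction and masses are not known exactly. Their poses are not given: they have to be found in the camera images.
- vblock: Fixed steel V-block on a dark granite plate (plate top 60 mm above the work surface): 70 (x) x 90 (y) x 50 mm high, origin at the centre of its underside, z up. Its 90-degree vee runs along y; the shaft's pinion end is on its -y side. A clamp bridge crosses above its middle along x: 92 mm long, 20 wide, underside 74 and top 88 mm over the origin, a leg at each end. A push does not move it.
- vblock_face (a point): point in the plane of the V-block's -y end face (45 mm from the block's centre), at the height of the shaft axis (45.6 mm above the block's underside); its axes are those of the block. The shoulder of the shaft is home when it touches this face.
- shoulder (a point): loose steel pinion shaft, 0.8 kg, in the vee: point on its axis, in the plane of the shoulder's face that looks to the block. y runs along the shaft to its tail. Toward +y: 22 mm diameter shaft, 156 mm long. Toward -y: shoulder 34 mm diameter, 16 long, then the pinion. At the start 10 to 28 mm short of the block; a push of 3 to 12 N along y slides it.
- pinion (a point): centre of the toothed pinion at the end of the same shaft, on the axis: 46 mm diameter, 18 mm long along y; its flat outer end face is 9 mm from this point toward -y (34 mm from the shoulder point)
- knob (a point): the thumbscrew's round knurled steel head, 30 mm diameter, 24 mm tall, upright over the middle of the clamp bridge: point on its axis, 11 mm below its top, 29 mm above the bridge's top and 117 mm above the block's underside. Grip it at any yaw. A dark slot across its top turns with it. Under it, on the bridge, lies the lock nut: 23 mm diameter, 7 mm tall.
- thumbscrew (a joint): angle in rad by which the thumbscrew is unscrewed from its seat: 0 = seated with its pad on the shaft (a firm stop); grows anticlockwise seen from above, up to 6.5. Right-hand thread: clockwise tightens, 1.5 mm a turn. Friction of 0.06 N m keeps it where it is left. It starts 2.0 to 3.2 rad off its seat.
- dial_stand: bystander: dial indicator on a magnetic stand, base 50 x 60 mm, 220 mm tall; its arm and dial reach about 110 mm toward its -y; origin under the base
- ring_gauge: bystander: steel ring gauge lying flat, 68 mm diameter, 20 mm tall; origin at its underside
- spare_gear: bystander: dark steel gear lying flat, 68 mm diameter, 14 mm thick, hub to 22 mm; origin at its underside
- block_case: bystander: open wooden case of gauge blocks, 75 x 110 mm, 31 mm tall; origin at its underside
There are look-alikes about, which are no part of the job. Of the things that look like the part that bears shoulder, the smallest one is meant.

How it is judged:
On the way, in this order (a step that is already met when the one before it is completed fails the run):
1. the shaft is home: its shoulder against the end face of the V-block (y of shoulder in the frame of vblock above -0.0472 m and z of shoulder in the frame of vblock below 0.0486 m and angle between the y axis of shoulder and the y axis of vblock, either way round below 0.06 rad), for 0.2 s.
2. the thumbscrew is turned clockwise until it seats, the shaft still home (all of step 1 and value of joint thumbscrew below 0.08 rad), for 0.2 s.
At the end, for the whole second after the job is handed in: Shoulder within 2 mm of the block's end face, shaft down in the vee (3 mm, 0.06 rad); thumbscrew, once seated (within 0.08 rad), stands still a quarter turn off its seat (90 degrees, give or take 20) with the fingers gripping its head (over 1 N) (all of step 1 and value of joint thumbscrew between 1.22 and 1.92 rad and velocity of joint thumbscrew between -0.1 and 0.1 rad/s and contact force between the fingers and thumbscrew above 1 N); the arm keeps its last pose, push and grip.
It fails at once if a bystander is moved more than 15 mm (distance of any of dial_stand, ring_gauge, spare_gear, block_case from where it was at the start of the episode above 0.015 m).
It fails at once if the shaft is lifted out of the vee or tipped (z of shoulder in the frame of vblock above 0.0606 m or angle between the y axis of shoulder and the y axis of vblock, either way round above 0.25 rad).
It also fails if it takes over 64 s, if anything falls off the work surface, if the arm or the gripper's body presses on something with over 40 N, if the wrist force passes 120 N, or if a joint passes its speed limit or range.

### The arm

A 6-joint arm with a two-finger parallel gripper is mounted at the origin on the work surface. World frame = base frame: x ahead of the robot, y to its left, z up, the work surface at z = 0. Lengths are in m, angles in rad, forces in N, time in s.
With the tool pointing down it reaches from about 0.4 to 0.825 m from the base axis. Payload 7 kg.
Tool frame: the origin (TCP) lies midway between the tips of the shut fingers; the grasp point (between the pads) lies 19 mm behind it; z points along the fingers, y is the line along which they close (so a half turn about z gives the same grasp; the last joint's range is limited). The gripper opens to 88 mm and grips with 3 to 60 N. Pads are 19 mm wide; open, the fingers measure 130 mm over their backs; the gripper's body (78 mm by 193 mm) begins 47 mm behind the grasp point.
Start: joints at [-1.007, 0.359, 0.012, 0, -1.224, -0.288], TCP at [0.184, -0.649, 0.227] pointing down, gripper open.
Joint ranges: [-3.07, 3.07], [-1.43, 2.12], [-1.02, 1.25], [-3.03, 1.67], [-3.05, -0], [-3.03, 3.03]. Speed limits (rad/s): [2.39, 2.39, 3.01, 3.14, 3.14, 3.14].

### API

Orientations are given as [roll, pitch, yaw] about the fixed x, y, z axes, in that order (R = Rz(yaw) Ry(pitch) Rx(roll)).
In Python, from station import arm gives the robot as it stands.
- The arm moves only by the tool servo_tool, never from a script. Its argument "deltas" is a list of rows, each a list of 7 numbers: the closure, from -1 (fully open) to 1 (shut), then the shift along the tool's x, y, z in mm, then the turn, a rotation vector about the tool's x, y, z in degrees. In form: [[gripper, x, y, z, ax, ay, az], ...]. A call has 1 to 20 rows; each row shifts and turns the commanded pose from where the row before left it, along the tool's axes as they then stand; what a row does not reach is not made up. A row lasts 1/12 s, in which the tool goes at most 41.7 mm and 7.16 degrees, less where a joint would pass 70% of its speed; a pose out of reach is approached as far as the arm can. A call is refused whole if a number of a shift passes 41.7 or a number of a turn 7.16, either way. A call with a gripper value outside its range is refused whole. The fingers move at their own pace and stop on an object; "squeeze" is the grip in N (left out, the last holds). Time passes only in rows, so rows that do not move let the fingers close. It gives the time, the measured TCP pose, the force, the opening and the grip force at its end, in the units of the state.
- arm.get_state(): the state, without advancing time (a new reading comes with each control period).
- arm.grab_frame(name): name is "side" or "top"; returns a dict with "color" (420x560x3 uint8, red, green, blue), "K" (3x3 intrinsics, pixels), "position" and "orientation" of the camera in the world. Camera axes: x right, y down, z forward; pixel columns grow to the right and rows downward; lengths in m; the calibration is good to about 2 mm. A picture is of the moment at which its call begins. There is no depth.
- arm.job_done(): hands the job in; it is judged then, once.
Trained networks look in a picture, given as the dict that the camera call returned (one of the last four; its "shot" number tells which), for a name from the list of things; names that differ only in an ending like _2 or _b are one class to them, and where a whole thing is asked for, a point or a joint stands for the part that bears it (a point fixed in the world has none). Each returns a list of dicts, best first, with "conf" (0 to 1); they miss things now and then, are a little off and sometimes report something else, mostly with a low value. They report only what shows in the picture. A call takes as long as a camera call. They do not tell look-alikes from the thing itself.
- arm.recognise(query, picture): "at" ([x, y, z] in m, in the coordinates of the camera as it stood for that picture, good to about 4 mm: the middle of the surface that is visible of it).
The state is a dict: "t": time; "q": joint angles; "qd": joint speeds; "joint_efforts": joint torques, N m; "eef_pos": TCP position; "ee_rot": TCP orientation; "force": force on the tool from outside, world axes, zero at the start; "moment": the same for the moment, N m; "width": finger opening in m; "gripper_force": force on a finger pad.
Only numpy, scipy, OpenCV 4.12 (cv2) and the standard library are available. Lean on these libraries where they do the work, as an engineer would, in place of code of your own. Each camera call takes 0.05 s, during which the arm holds its last target. There are 200 camera calls.

## Working session

There is one attempt and no reset: what is moved stays moved. The work goes in short steps, Python scripts to look and compute and a tool call to move; the robot and the scene stay as the last step left them, time stands still between calls to the robot, and variables do not carry over. Pictures are saved under pics/ and viewed, at most 10 in all, crops included, and the job is handed in when it is done.

Besides the shell and the picture viewer there is one more tool, called after "Call:" in YAML: its name, and indented under it one key for each argument. servo_tool: Moves the arm, as the interface text tells. Its arguments: {"type":"object","properties":{"deltas":{"type":"array","items":{"type":"array","items":{"type":"number"}}},"squeeze":{"type":"number"}},"required":["deltas"]}

```bash
mkdir -p pics; ls; cat > h.py <<'E'
import numpy as np, cv2
from scipy.spatial.transform import Rotation as R
from station import arm
def rot(o):
    o=np.array(o,float)
    if o.shape==(3,3): return o
    return R.from_euler('xyz',o).as_matrix() if o.size==3 else R.from_quat(o).as_matrix()
def world(f,p): return rot(f["orientation"])@np.array(p)+np.array(f["position"])
def px(f,w):
    c=rot(f["orientation"]).T@(np.array(w)-np.array(f["position"])); u=np.array(f["K"])@c; return u[:2]/u[2]
def ray(f,u,v,z):
    d=rot(f["orientation"])@np.linalg.inv(f["K"])@np.array([u,v,1.]); p=np.array(f["position"]); return p+d*(z-p[2])/d[2]
def save(f,n): cv2.imwrite("pics/"+n,cv2.cvtColor(f["color"],cv2.COLOR_RGB2BGR))
E
python3 - <<'E'
from h import *
for n in("top","side"):
    f=arm.grab_frame(n); save(f,n+"0.png"); print(n,f["position"],f["orientation"],f["K"])
    for q in("vblock","knob","pinion","shoulder","thumbscrew","dial_stand"):
        for r in arm.recognise(q,f): 
            w=world(f,r["at"]); print(q,r["conf"],w.round(3),px(f,w).round())
print(arm.get_state())
E
```

```text
pics
top [ 0.39009967 -0.01187061  1.34053097] [-2.9786548   0.02345415 -1.59522924] [[444.60163756   0.         281.49926278]
 [  0.         444.60163756 211.50453828]
 [  0.           0.           1.        ]]
vblock 0.92 [ 0.547 -0.007  0.11 ] [289. 228.]
knob 0.32 [ 0.557 -0.006  0.191] [288. 220.]
pinion 0.77 [0.588 0.509 0.031] [116. 222.]
pinion 0.65 [ 0.605 -0.509  0.03 ] [458. 207.]
pinion 0.61 [ 0.556 -0.034  0.116] [298. 224.]
shoulder 0.95 [ 0.561 -0.031  0.116] [297. 222.]
shoulder 0.67 [ 0.606 -0.509  0.033] [458. 207.]
dial_stand 0.66 [0.743 0.27  0.172] [185. 156.]
dial_stand 0.47 [ 0.549 -0.01   0.112] [290. 227.]
side [0.24427762 0.70444567 0.81944651] [-2.26486612  0.00538154 -2.69782031] [[409.95622307   0.         276.43026778]
 [  0.         409.95622307 211.3845218 ]
 [  0.           0.           1.        ]]
vblock 0.75 [0.546 0.003 0.107] [289. 235.]
knob 0.75 [0.556 0.    0.188] [286. 209.]
knob 0.66 [0.549 0.008 0.109] [287. 235.]
pinion 0.83 [0.559 0.004 0.113] [284. 232.]
pinion 0.8 [ 0.612 -0.517  0.032] [331. 155.]
pinion 0.65 [0.551 0.433 0.03 ] [196. 
[... 299 characters left out ...]
tand 0.72 [0.742 0.289 0.108] [156. 289.]
{'t': 0.7, 'q': array([-1.00692801e+00,  3.58576651e-01,  1.18782349e-02, -4.63566800e-06,
       -1.22412926e+00, -2.88079325e-01]), 'qd': array([ 0.00063252, -0.0011443 ,  0.00072012,  0.00218112, -0.00015261,
       -0.00068345]), 'joint_efforts': array([ 2.19251531e-03, -5.82164240e+01,  2.93246377e+01,  7.00134069e+00,
        1.24108823e-02, -8.64042295e-05]), 'eef_pos': array([ 0.18375811, -0.64945893,  0.22656603]), 'ee_rot': array([ 3.14156136e+00, -4.72703127e-06, -2.86580524e+00]), 'force': array([0.24906175, 0.70259228, 0.15146511]), 'moment': array([0.00240754, 0.00501492, 0.04476713]), 'gripper_force': 0.0, 'width': 0.08758448101207995}
```

```bash
python3 - <<'E'
import cv2
a=cv2.imread("pics/top0.png"); c=a[130:310,200:380]
cv2.imwrite("pics/top0c.png",cv2.resize(c,(600,600),interpolation=cv2.INTER_CUBIC))
s=cv2.imread("pics/side0.png")
cv2.imwrite("pics/sidefull.png",cv2.resize(s,(800,600),interpolation=cv2.INTER_CUBIC))
E
```

```text
(no output)
```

View pics/top0.png

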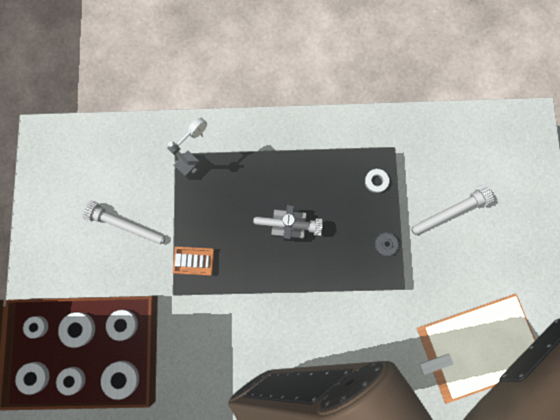

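View pics/top0c.png

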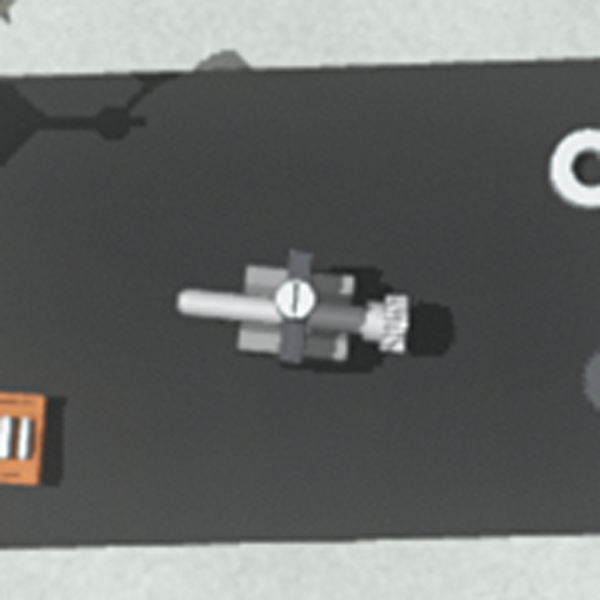

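View pics/sidefull.png

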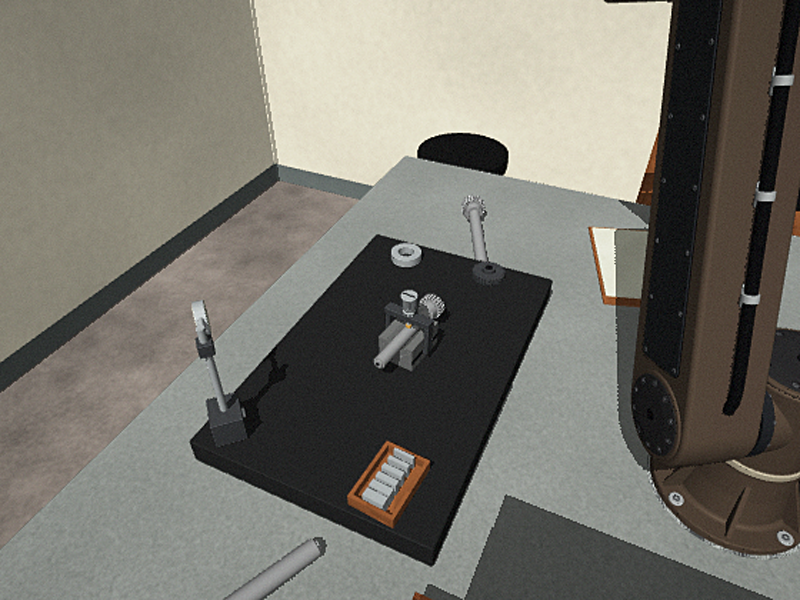

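The top picture shows the block at the centre (crop scale 3.33, offset 200,130). The knob top is at crop (294,299) with the slot nearly upright in the image. The tail end is at (180,301) and the pinion's outer face at about (407,322). The dial stand, case, ring and gear are well clear of the block.

```bash
python3 - <<'E'
from h import *
f=arm.grab_frame("top")
k=180/600
def c(u,v,z): return ray(f,200+u*k,130+v*k,z)
kn=c(294,299,.188)
print("knob",kn)
t=c(180,301,.1056);p=c(407,322,.1056);print("tail",t,"pin",p,"len",np.linalg.norm(t-p),"dir deg from +y",np.degrees(np.arctan2(-(t-p)[0],(t-p)[1])))
b=c(300,252,.148);e=c(291,362,.148);print("bridge",b,e,np.linalg.norm(b-e),(b+e)/2,"yaw",np.degrees(np.arctan2((b-e)[1],(b-e)[0])))
for q in [(247,266),(355,277),(348,360),(238,350)]: print(c(*q,.11))
g=cv2.resize(f["color"][200:240,260:330],(770,440),interpolation=cv2.INTER_CUBIC); cv2.imwrite("pics/t1.png",g[:,:,::-1])
E
```

```text
knob [ 0.55798501 -0.00648747  0.188     ]
tail [0.5709608  0.09002324 0.1056    ] pin [ 0.54787976 -0.10025211  0.1056    ] len 0.19167013992796456 dir deg from +y -6.916379704435861
bridge [ 0.60246312 -0.01224382  0.148     ] [ 0.51250726 -0.00249861  0.148     ] 0.09048218481433391 [ 0.55748519 -0.00737121  0.148     ] yaw -6.182925668814124
[0.5985316  0.03270363 0.11      ]
[ 0.58658661 -0.05784565  0.11      ]
[ 0.51680461 -0.04967925  0.11      ]
[0.52764389 0.04176508 0.11      ]
```

View pics/t1.png

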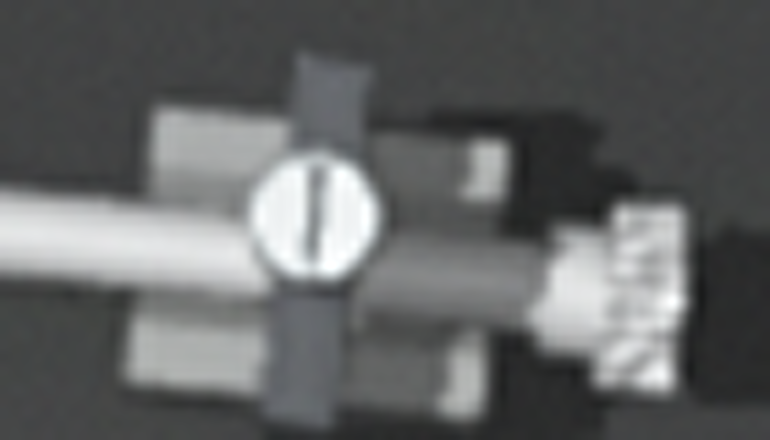

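The block centre is about (0.5575, -0.007) with a yaw of about -6.7°, and the shoulder is about 15 mm short of the block. I'll shut the fingers, turn tool x to lie along the shaft, and approach beyond the pinion's outer face.

Call:
servo_tool:
  deltas:
    - [1,0,0,0,0,0,-6.75]
    - [1,0,0,0,0,0,-6.75]
    - [1,0,0,0,0,0,-6.75]
    - [1,0,0,0,0,0,-6.75]
    - [1,0,0,0,0,0,-6.75]
    - [1,0,0,0,0,0,-6.75]
    - [1,0,0,0,0,0,-6.75]
    - [1,0,0,0,0,0,-6.75]
    - [1,0,0,0,0,0,-6.75]
    - [1,0,0,0,0,0,-6.75]
  squeeze: 20

```text
t: 1.58
eef_pos: [0.1838, -0.6495, 0.2266]
ee_rot: [3.142, -0.0, -1.682]
force: [-1.0, -0.6, -0.2]
width: 0.0264
gripper_force: 0.0
```

Call:
servo_tool:
  deltas:
    - [1,-27.6,-14.8,0,0,0,0]
    - [1,-27.6,-14.8,0,0,0,0]
    - [1,-27.6,-14.8,0,0,0,0]
    - [1,-27.6,-14.8,0,0,0,0]
    - [1,-27.6,-14.8,0,0,0,0]
    - [1,-27.6,-14.8,0,0,0,0]
    - [1,-27.6,-14.8,0,0,0,0]
    - [1,-27.6,-14.8,0,0,0,0]
    - [1,-27.6,-14.8,0,0,0,0]
    - [1,-27.6,-14.8,0,0,0,0]
    - [1,-27.6,-14.8,0,0,0,0]
    - [1,-27.6,-14.8,0,0,0,0]
    - [1,-27.6,-14.8,0,0,0,0]
    - [1,-27.6,-14.8,0,0,0,0]
    - [1,-27.6,-14.8,0,0,0,0]
    - [1,-27.6,-14.8,0,0,0,0]
    - [1,-27.6,-14.8,0,0,0,0]
    - [1,-27.6,-14.8,0,0,0,0]
    - [1,-27.6,-14.8,0,0,0,0]
    - [1,-27.6,-14.8,0,0,0,0]

```text
t: 3.25
eef_pos: [0.5429, -0.1343, 0.2269]
ee_rot: [-3.141, 0.0, -1.687]
force: [2.2, 0.3, 0.3]
width: 0.0006
gripper_force: 0.0
```

Call:
servo_tool:
  deltas:
    - [1,0,0,16,0,0,0]
    - [1,0,0,16,0,0,0]
    - [1,0,0,16,0,0,0]
    - [1,0,0,16,0,0,0]
    - [1,0,0,16,0,0,0]
    - [1,0,0,16,0,0,0]
    - [1,0,0,16,0,0,0]
    - [1,0,0,16,0,0,0]
    - [1,0,0,0,0,0,0]
    - [1,0,0,0,0,0,0]

```text
t: 4.08
eef_pos: [0.5418, -0.1359, 0.0982]
ee_rot: [3.14, -0.001, -1.688]
force: [-0.6, 0.9, 0.1]
width: 0.0008
gripper_force: 0.0
```

```bash
python3 - <<'E'
from h import *
s=arm.get_state(); print(s["eef_pos"],s["force"],s["moment"])
f=arm.grab_frame("side"); 
cv2.imwrite("pics/s1.png",cv2.resize(f["color"][150:290,210:390],(720,560),interpolation=cv2.INTER_CUBIC)[:,:,::-1])
E
```

```text
[ 0.54175855 -0.13585848  0.09823879] [-0.57234902  0.89066222  0.12108285] [-0.01861046  0.02452569 -0.00031634]
```

View pics/s1.png

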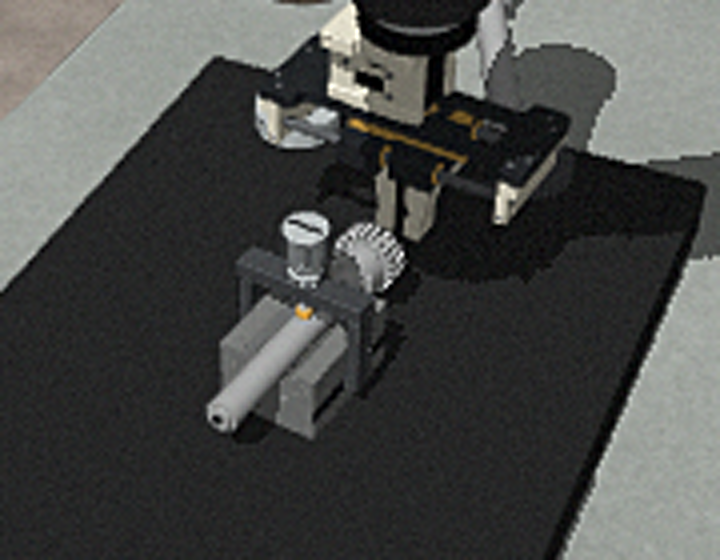

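The fingers are lined up behind the pinion: tips at about (405,230), pinion face at (370,260). I'll close the gap and then push gently.

Call:
servo_tool:
  deltas:
    - [1,-5,0,0,0,0,0]
    - [1,-5,0,0,0,0,0]
    - [1,-5,0,0,0,0,0]
    - [1,-5,0,0,0,0,0]
    - [1,-2,0,0,0,0,0]
    - [1,-2,0,0,0,0,0]
    - [1,-2,0,0,0,0,0]
    - [1,-2,0,0,0,0,0]

```text
t: 4.8
eef_pos: [0.5453, -0.1085, 0.0987]
ee_rot: [3.141, -0.001, -1.687]
force: [0.2, -9.1, 0.6]
width: 0.0005
gripper_force: 4.4
```

Call:
servo_tool:
  deltas:
    - [1,-1.5,0,0,0,0,0]
    - [1,-1.5,0,0,0,0,0]
    - [1,-1.5,0,0,0,0,0]
    - [1,-1.5,0,0,0,0,0]

```text
t: 5.13
eef_pos: [0.546, -0.1035, 0.0988]
ee_rot: [3.141, -0.002, -1.688]
force: [1.3, -9.5, 0.2]
width: 0.0002
gripper_force: 4.5
```

Call:
servo_tool:
  deltas:
    - [1,-1.2,0,0,0,0,0]
    - [1,-1.2,0,0,0,0,0]
    - [1,-1.2,0,0,0,0,0]
    - [1,-1.2,0,0,0,0,0]
    - [1,-1.2,0,0,0,0,0]

```text
t: 5.55
eef_pos: [0.5467, -0.0976, 0.0987]
ee_rot: [3.141, -0.002, -1.688]
force: [0.2, -9.0, 0.6]
width: 0.0007
gripper_force: 4.5
```

Call:
servo_tool:
  deltas:
    - [1,-0.7,0,0,0,0,0]
    - [1,-0.7,0,0,0,0,0]

```text
t: 5.72
eef_pos: [0.5469, -0.0964, 0.0988]
ee_rot: [3.141, -0.002, -1.688]
force: [1.8, -13.5, 0.2]
width: 0.0005
gripper_force: 7.0
```

Call:
servo_tool:
  deltas:
    - [1,-0.7,0,0,0,0,0]
    - [1,-0.7,0,0,0,0,0]

```text
t: 5.88
eef_pos: [0.5468, -0.0962, 0.0989]
ee_rot: [3.141, -0.004, -1.688]
force: [1.8, -21.6, -1.1]
width: 0.0004
gripper_force: 10.5
```

The force went from 9 to 22 N with no travel, so the shaft looks home. I'll press a little more, hold, then back away and rise.

Call:
servo_tool:
  deltas:
    - [1,-0.7,0,0,0,0,0]
    - [1,0,0,0,0,0,0]
    - [1,0,0,0,0,0,0]
    - [1,0,0,0,0,0,0]

```text
t: 6.22
eef_pos: [0.5468, -0.0962, 0.0988]
ee_rot: [3.141, -0.005, -1.689]
force: [1.7, -21.5, -0.2]
width: 0.0003
gripper_force: 10.3
```

Call:
servo_tool:
  deltas:
    - [1,5,0,0,0,0,0]
    - [1,10,0,0,0,0,0]
    - [1,10,0,0,0,0,0]
    - [1,0,0,-20,0,0,0]
    - [1,0,0,-20,0,0,0]
    - [1,0,0,-20,0,0,0]
    - [1,0,0,-20,0,0,0]
    - [1,0,0,-20,0,0,0]
    - [1,0,0,-20,0,0,0]
    - [-1,0,0,-20,0,0,0]
    - [-1,0,0,0,0,0,0]
    - [-1,0,0,0,0,0,0]

```text
t: 7.22
eef_pos: [0.5448, -0.1176, 0.2397]
ee_rot: [-3.139, 0.001, -1.688]
force: [0.4, -0.6, -0.7]
width: 0.0153
gripper_force: 0.0
```

```bash
python3 - <<'E'
from h import *
s=arm.get_state(); print(s["eef_pos"],s["q"],s["moment"])
f=arm.grab_frame("side")
cv2.imwrite("pics/s2.png",cv2.resize(f["color"][190:270,240:340],(750,600),interpolation=cv2.INTER_CUBIC)[:,:,::-1])
# predicted side pixels: knob top centre from top-camera estimate, at crop scale 7.5
for w in [(.558,-.0065,.188),(.558,-.0065,.164)]: print((px(f,w)-[240,190])*7.5)
for q in("knob",):
    for r in arm.recognise(q,f): print(q,r["conf"],world(f,r["at"]).round(4))
E
```

```text
[ 0.54482458 -0.11759634  0.23971911] [ 1.38518275e-01  1.55564924e-01 -2.32264287e-01 -2.94578014e-04
 -1.18029557e+00 -2.55419456e-01] [ 0.02367684  0.13473306 -0.02147368]
[350.96788479 124.68984532]
[350.18427027 181.04103523]
knob 0.45 [0.5566 0.0017 0.185 ]
```

View pics/s2.png

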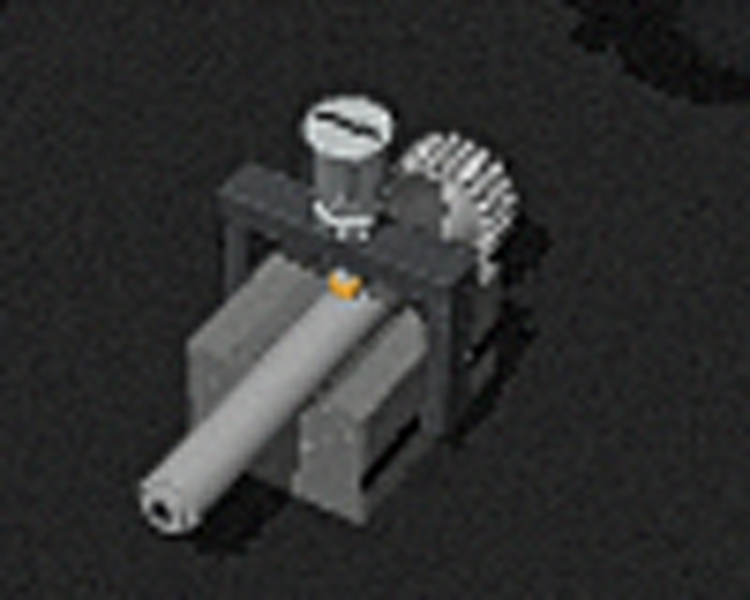

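The knob top at (348,128) agrees with my prediction of (351,125) to within 1 mm, and the shoulder is up against the block. I'll move over the knob and pre-rotate anticlockwise by 120° to leave wrist range for screwing in.

Call:
servo_tool:
  deltas:
    - [-1,-11.2,0,0,0,0,0]
    - [-1,-11.2,0,0,0,0,0]
    - [-1,-11.2,0,0,0,0,0]
    - [-1,-11.2,0,0,0,0,0]
    - [-1,-11.2,0,0,0,0,0]
    - [-1,-11.2,0,0,0,0,0]
    - [-1,-11.2,0,0,0,0,0]
    - [-1,-11.2,0,0,0,0,0]
    - [-1,-11.2,0,0,0,0,0]
    - [-1,-11.2,0,0,0,0,0]

```text
t: 8.15
eef_pos: [0.5575, -0.0049, 0.2386]
ee_rot: [-3.142, 0.0, -1.688]
force: [-0.2, 0.5, 0.2]
width: 0.0859
gripper_force: 0.0
```

Call:
servo_tool:
  deltas:
    - [-1,0,0,0,0,0,-6.7]
    - [-1,0,0,0,0,0,-6.7]
    - [-1,0,0,0,0,0,-6.7]
    - [-1,0,0,0,0,0,-6.7]
    - [-1,0,0,0,0,0,-6.7]
    - [-1,0,0,0,0,0,-6.7]
    - [-1,0,0,0,0,0,-6.7]
    - [-1,0,0,0,0,0,-6.7]
    - [-1,0,0,0,0,0,-6.7]
    - [-1,0,0,0,0,0,-6.7]
    - [-1,0,0,0,0,0,-6.7]
    - [-1,0,0,0,0,0,-6.7]
    - [-1,0,0,0,0,0,-6.7]
    - [-1,0,0,0,0,0,-6.7]
    - [-1,0,0,0,0,0,-6.7]
    - [-1,0,0,0,0,0,-6.7]
    - [-1,0,0,0,0,0,-6.7]
    - [-1,0,0,0,0,0,-6.7]
    - [-1,0,0,0,0,0,0]
    - [-1,0,0,0,0,0,0]

```text
t: 9.82
eef_pos: [0.5574, -0.0058, 0.2386]
ee_rot: [3.142, -0.0, 0.414]
force: [-0.4, 0.6, 0.4]
width: 0.0875
gripper_force: 0.0
```

```bash
python3 - <<'E'
from h import *
s=arm.get_state(); print(s["eef_pos"],s["ee_rot"],s["q"],s["moment"],s["width"])
d=np.array([.5577,-.0065,.162])-s["eef_pos"]; print("tool delta mm",rot(s["ee_rot"]).T@d*1000)
E
```

```text
[ 0.55743734 -0.00575985  0.2385688 ] [ 3.14158723e+00 -4.25347215e-05  4.13596832e-01] [ 3.40902718e-01  1.57981075e-01 -2.32120427e-01  2.50540379e-06
 -1.18065201e+00  1.64348949e+00] [-0.12051851  0.10787266 -0.03474247] 0.08748398280335237
tool delta mm [-6.02090719e-02  7.82888836e-01  7.65688040e+01]
```

Next I'll descend 76.6 mm and grip with 25 N.

Call:
servo_tool:
  deltas:
    - [-1,0,0.4,8,0,0,0]
    - [-1,0,0.4,8,0,0,0]
    - [-1,0,0,8,0,0,0]
    - [-1,0,0,8,0,0,0]
    - [-1,0,0,8,0,0,0]
    - [-1,0,0,8,0,0,0]
    - [-1,0,0,8,0,0,0]
    - [-1,0,0,8,0,0,0]
    - [-1,0,0,8,0,0,0]
    - [-1,0,0,4.5,0,0,0]
    - [-1,0,0,0,0,0,0]
    - [-1,0,0,0,0,0,0]

```text
t: 10.82
eef_pos: [0.5577, -0.007, 0.1619]
ee_rot: [3.142, 0.0, 0.417]
force: [0.4, 0.4, -0.6]
width: 0.0876
gripper_force: 0.0
```

Call:
servo_tool:
  deltas:
    - [1,0,0,0,0,0,0]
    - [1,0,0,0,0,0,0]
    - [1,0,0,0,0,0,0]
    - [1,0,0,0,0,0,0]
    - [1,0,0,0,0,0,0]
    - [1,0,0,0,0,0,0]
    - [1,0,0,0,0,0,0]
    - [1,0,0,0,0,0,0]
    - [1,0,0,0,0,0,0]
    - [1,0,0,0,0,0,0]
  squeeze: 25

```text
t: 11.65
eef_pos: [0.5581, -0.0076, 0.1623]
ee_rot: [3.14, 0.0, 0.418]
force: [2.2, -3.4, -1.7]
width: 0.0294
gripper_force: 25.0
```

```bash
cat > st.py <<'E'
from h import *
s=arm.get_state(); print(s["t"],s["eef_pos"].round(4),"yaw",np.degrees(s["ee_rot"][2]).round(1),"q6",s["q"][5].round(3),"F",s["force"].round(1),"M",s["moment"].round(3),"w",s["width"].round(4),s["gripper_force"])
E
python3 st.py; python3 - <<'E'
from h import *
f=arm.grab_frame("top"); cv2.imwrite("pics/t2.png",cv2.resize(f["color"][190:250,250:340],(720,480),interpolation=cv2.INTER_CUBIC)[:,:,::-1])
E
```

```text
Traceback (most recent call last):
  File "st.py", line 2, in <module>
    s=arm.get_state(); print(s["t"],s["eef_pos"].round(4),"yaw",np.degrees(s["ee_rot"][2]).round(1),"q6",s["q"][5].round(3),"F",s["force"].round(1),"M",s["moment"].round(3),"w",s["width"].round(4),s["gripper_force"])
                                                                                                                                                                                 ^^^^^^^^^^^^^^^^
AttributeError: 'float' object has no attribute 'round'
```

Call:
servo_tool:
  deltas:
    - [1,0,0,0.03,0,0,7]
    - [1,0,0,0.03,0,0,7]
    - [1,0,0,0.03,0,0,7]
    - [1,0,0,0.03,0,0,7]
    - [1,0,0,0.03,0,0,7]
    - [1,0,0,0.03,0,0,7]
    - [1,0,0,0.03,0,0,7]
    - [1,0,0,0.03,0,0,7]
    - [1,0,0,0.03,0,0,7]
    - [1,0,0,0.03,0,0,7]
    - [1,0,0,0.03,0,0,7]
    - [1,0,0,0.03,0,0,7]
    - [1,0,0,0.03,0,0,7]
    - [1,0,0,0.03,0,0,7]
    - [1,0,0,0.03,0,0,0]

```text
t: 12.95
eef_pos: [0.5597, -0.0053, 0.1619]
ee_rot: [-3.137, 0.001, -1.301]
force: [4.8, 5.3, -2.6]
width: 0.029
gripper_force: 25.0
```

```bash
sed -i 's/s\["width"\].round(4)/round(s["width"],4)/' st.py; python3 st.py
```

```text
12.95 [ 0.5597 -0.0053  0.1619] yaw -74.5 q6 -0.069 F [ 4.8  5.3 -2.6] M [ 1.918 -1.684 -0.023] w 0.029 25.001732536695727
```

Call:
servo_tool:
  deltas:
    - [1,0,0,0.02,0,0,4]
    - [1,0,0,0.02,0,0,4]
    - [1,0,0,0.02,0,0,4]
    - [1,0,0,0.02,0,0,4]

```text
t: 13.28
eef_pos: [0.5602, -0.0053, 0.162]
ee_rot: [-3.137, 0.002, -1.575]
force: [6.3, 5.0, -3.6]
width: 0.029
gripper_force: 25.0
```

```bash
python3 st.py
```

```text
13.2833 [ 0.5602 -0.0053  0.162 ] yaw -90.3 q6 -0.344 F [ 6.3  5.  -3.6] M [ 1.643 -2.51   0.06 ] w 0.029 24.996668931808017
```

Call:
servo_tool:
  deltas:
    - [1,0,0,0.02,0,0,4]
    - [1,0,0,0.02,0,0,4]
    - [1,0,0,0.02,0,0,4]
    - [1,0,0,0.02,0,0,4]

```text
t: 13.62
eef_pos: [0.5607, -0.0054, 0.1619]
ee_rot: [-3.137, 0.004, -1.854]
force: [9.0, 3.4, -6.1]
width: 0.0291
gripper_force: 25.0
```

```bash
python3 st.py
```

```text
13.6167 [ 0.5607 -0.0054  0.1619] yaw -106.3 q6 -0.623 F [ 9.   3.4 -6.1] M [ 1.169 -3.26   0.087] w 0.0291 24.99673083172638
```

Call:
servo_tool:
  deltas:
    - [1,0,0,0.02,0,0,4]
    - [1,0,0,0.02,0,0,4]
    - [1,0,0,0.02,0,0,4]

```text
t: 13.87
eef_pos: [0.5609, -0.0056, 0.1619]
ee_rot: [-3.137, 0.005, -2.064]
force: [9.1, 2.2, -6.2]
width: 0.0292
gripper_force: 25.0
```

```bash
python3 st.py
```

```text
13.8667 [ 0.5609 -0.0056  0.1619] yaw -118.2 q6 -0.832 F [ 9.1  2.2 -6.2] M [ 0.704 -3.774  0.122] w 0.0292 24.99656960729226
```

Call:
servo_tool:
  deltas:
    - [1,0,0,0.02,0,0,4]
    - [1,0,0,0.02,0,0,4]
    - [1,0,0,0.02,0,0,4]

```text
t: 14.12
eef_pos: [0.5612, -0.0058, 0.1619]
ee_rot: [-3.138, 0.005, -2.273]
force: [11.3, 0.9, -7.5]
width: 0.0291
gripper_force: 25.0
```

```bash
python3 st.py
```

```text
14.1167 [ 0.5612 -0.0058  0.1619] yaw -130.2 q6 -1.042 F [11.3  0.9 -7.5] M [ 0.142 -4.193  0.127] w 0.0291 24.996521566513223
```

Fitting the circle of TCP readings puts the knob axis about 2 mm in +x of the grip. I'll recentre the command to take the side load off before going on.

Call:
servo_tool:
  deltas:
    - [1,-1.0,-1.1,0.3,0,0,0]
    - [1,-0.9,-1.1,0.3,0,0,0]
    - [1,0,0,0,0,0,0]

```text
t: 14.37
eef_pos: [0.5618, -0.0059, 0.1615]
ee_rot: [-3.141, 0.002, -2.27]
force: [1.2, 5.2, 3.5]
width: 0.0295
gripper_force: 25.0
```

```bash
python3 st.py
```

```text
14.3667 [ 0.5618 -0.0059  0.1615] yaw -130.1 q6 -1.037 F [1.2 5.2 3.5] M [ 1.679 -0.49  -0.04 ] w 0.0295 25.000253891419106
```

Call:
servo_tool:
  deltas:
    - [1,0,0,0.02,0,0,4]
    - [1,0,0,0.02,0,0,4]

```text
t: 14.53
eef_pos: [0.5619, -0.0061, 0.1615]
ee_rot: [-3.14, 0.003, -2.412]
force: [3.1, 3.1, 1.9]
width: 0.0294
gripper_force: 25.0
```

```bash
python3 st.py
```

```text
14.5333 [ 0.5619 -0.0061  0.1615] yaw -138.2 q6 -1.179 F [3.1 3.1 1.9] M [ 1.044 -1.019  0.077] w 0.0294 24.99703819301203
```

Call:
servo_tool:
  deltas:
    - [1,0,0,0.02,0,0,4]
    - [1,0,0,0.02,0,0,4]

```text
t: 14.7
eef_pos: [0.562, -0.0063, 0.1615]
ee_rot: [-3.14, 0.003, -2.552]
force: [3.2, 2.0, 1.7]
width: 0.0292
gripper_force: 25.0
```

```bash
python3 st.py
```

```text
14.7 [ 0.562  -0.0063  0.1615] yaw -146.2 q6 -1.319 F [3.2 2.  1.7] M [ 0.556 -1.367  0.046] w 0.0292 24.997196005060687
```

Call:
servo_tool:
  deltas:
    - [1,0,0,0.02,0,0,4]
    - [1,0,0,0.02,0,0,4]

```text
t: 14.87
eef_pos: [0.5621, -0.0065, 0.1615]
ee_rot: [-3.141, 0.003, -2.692]
force: [3.6, 1.3, 1.5]
width: 0.029
gripper_force: 25.0
```

```bash
python3 st.py
```

```text
14.8667 [ 0.5621 -0.0065  0.1615] yaw -154.2 q6 -1.459 F [3.6 1.3 1.5] M [ 0.191 -1.542  0.07 ] w 0.029 24.997370810524444
```

Call:
servo_tool:
  deltas:
    - [1,0,0,0.02,0,0,4]
    - [1,0,0,0.02,0,0,4]

```text
t: 15.03
eef_pos: [0.5617, -0.0068, 0.1613]
ee_rot: [-3.141, 0.002, -2.831]
force: [1.4, 0.1, 2.4]
width: 0.0292
gripper_force: 25.0
```

```bash
python3 st.py
```

```text
15.0333 [ 0.5617 -0.0068  0.1613] yaw -162.2 q6 -1.598 F [1.4 0.1 2.4] M [-0.018 -0.487  0.631] w 0.0292 25.02512396662496
```

Call:
servo_tool:
  deltas:
    - [1,0,0,0.02,0,0,4]
    - [1,0,0,0.02,0,0,4]

```text
t: 15.2
eef_pos: [0.5609, -0.0071, 0.1612]
ee_rot: [-3.141, 0.001, -2.97]
force: [-0.3, -0.4, 3.3]
width: 0.029
gripper_force: 25.0
```

```bash
python3 st.py
```

```text
15.2 [ 0.5609 -0.0071  0.1612] yaw -170.2 q6 -1.737 F [-0.3 -0.4  3.3] M [-0.116  0.029  0.599] w 0.029 25.029604347073473
```

The moment jumped from 0.07 to 0.63 N m between yaw -154° and -162°, so the screw is seated and the pads are now slipping on it. I'll hold briefly, then reverse in small steps to find where the knob breaks free.

Call:
servo_tool:
  deltas:
    - [1,0,0,0,0,0,0]
    - [1,0,0,0,0,0,0]
    - [1,0,0,0,0,0,0]
    - [1,0,0,0,0,0,0]

```text
t: 15.53
eef_pos: [0.561, -0.007, 0.1612]
ee_rot: [-3.141, 0.001, -2.965]
force: [0.0, -0.1, 6.5]
width: 0.0294
gripper_force: 25.0
```

```bash
python3 st.py
```

```text
15.5333 [ 0.561  -0.007   0.1612] yaw -169.9 q6 -1.732 F [ 0.  -0.1  6.5] M [-0.252 -0.048  0.383] w 0.0294 25.0004935747711
```

Call:
servo_tool:
  deltas:
    - [1,0,0,0,0,0,-3]

```text
t: 15.62
eef_pos: [0.561, -0.007, 0.1612]
ee_rot: [-3.141, 0.001, -2.914]
force: [0.2, -0.6, 6.0]
width: 0.0292
gripper_force: 25.0
```

```bash
python3 st.py
```

```text
15.6167 [ 0.561  -0.007   0.1612] yaw -167.0 q6 -1.68 F [ 0.2 -0.6  6. ] M [-0.171 -0.012 -0.074] w 0.0292 25.001300963340327
```

Call:
servo_tool:
  deltas:
    - [1,0,0,0,0,0,-3]

```text
t: 15.7
eef_pos: [0.561, -0.007, 0.1612]
ee_rot: [-3.141, 0.001, -2.859]
force: [0.0, -0.4, 6.6]
width: 0.0292
gripper_force: 25.0
```

```bash
python3 st.py
```

```text
15.7 [ 0.561  -0.007   0.1612] yaw -163.8 q6 -1.625 F [ 0.  -0.4  6.6] M [-0.089 -0.002 -0.031] w 0.0292 25.000799189438112
```

The break-free point is at about yaw -168°, so the target is about -78°, which is 86° more.

Call:
servo_tool:
  deltas:
    - [1,0,0,-0.03,0,0,-6]
    - [1,0,0,-0.03,0,0,-6]
    - [1,0,0,-0.03,0,0,-6]
    - [1,0,0,-0.03,0,0,-6]
    - [1,0,0,-0.03,0,0,-6]
    - [1,0,0,-0.03,0,0,-6]
    - [1,0,0,-0.03,0,0,-6]
    - [1,0,0,-0.03,0,0,-6]
    - [1,0,0,-0.03,0,0,-6]
    - [1,0,0,-0.03,0,0,-6]
    - [1,0,0,-0.03,0,0,-6]
    - [1,0,0,-0.03,0,0,-6]
    - [1,0,0,-0.03,0,0,-6]
    - [1,0,0,-0.03,0,0,-6]
    - [1,0,0,0,0,0,-2]
    - [1,0,0,0,0,0,0]
    - [1,0,0,0,0,0,0]
    - [1,0,0,0,0,0,0]

```text
t: 17.2
eef_pos: [0.5603, -0.0067, 0.1614]
ee_rot: [3.141, 0.0, -1.36]
force: [-2.5, 1.5, 6.6]
width: 0.0291
gripper_force: 25.0
```

```bash
python3 st.py; python3 - <<'E'
from h import *
f=arm.grab_frame("side"); a=f["color"][170:270,230:350]
g=arm.grab_frame("top"); b=g["color"][180:260,240:336]
o=np.vstack([cv2.resize(a,(360*1,300),interpolation=cv2.INTER_CUBIC),cv2.resize(b,(360,300),interpolation=cv2.INTER_CUBIC)])
cv2.imwrite("pics/f.png",o[:,:,::-1])
c=np.array([.5588,-.0068,.1056]); d=np.array([.1167,.993,0])
print("tail px expected home",(px(f,c+d*.111)-[230,170])*3,"5mm short",(px(f,c+d*.106)-[230,170])*3)
E
```

```text
17.2 [ 0.5603 -0.0067  0.1614] yaw -77.9 q6 -0.127 F [-2.5  1.5  6.6] M [0.742 1.037 0.014] w 0.0291 25.000722882687114
tail px expected home [ 96.87962444 264.02716322] 5mm short [100.33790382 260.17248764]
```

View pics/f.png

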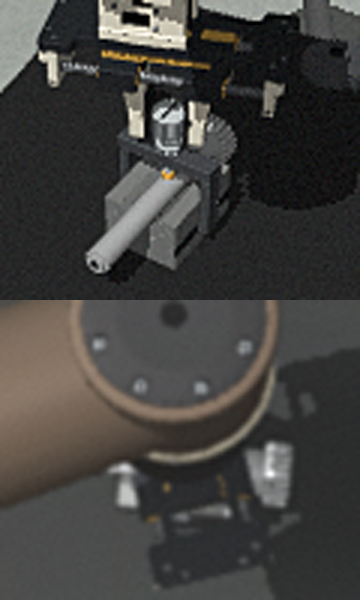

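The tail is at (97,263) against (97,264) expected for a homed shaft. The slot has turned to roughly perpendicular to where it started, which fits seating and then backing off a quarter turn. The grip is steady at 25 N, so I'm handing in.

```bash
python3 -c "
from h import *
print(arm.job_done())"
```

```text
the job is handed in; nothing more can be done
None
```

I handed the job in at about 17 s of the 64 s allowed, with no verdict returned: the shaft is home against the V-block, and the thumbscrew was seated, backed off about 90°, and is still gripped at 25 N.

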